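# Sort full and empty reed tins by heft

### The arm

A 6-joint arm with a two-finger parallel gripper is mounted at the origin on the work surface. World frame = base frame: x ahead of the robot, y to its left, z up, the work surface at z = 0. Lengths are in mm, angles in rad, forces in N, time in s.
With the tool pointing down it reaches from about 275 to 750 mm from the base axis. Payload 10.2 kg.
Tool frame: the origin (TCP) lies midway between the tips of the shut fingers; the grasp point (between the pads) lies 19 mm behind it; x points along the fingers, y is the direction in which the jaws open and shut, and the axes are right-handed (so a half turn about x gives the same grasp; the last joint's range is limited). The gripper opens to 85 mm and grips with 20 to 120 N. Pads are 22 mm wide; open, the fingers measure 114 mm over their backs; the gripper's body (76 mm by 85 mm) begins 54 mm behind the grasp point. The pads swing forward as they close: fully open they stand 13 mm farther back than shut.
Start: joints at [-1.531, 0.313, 1.498, -0, 1.331, -0.223], TCP at [136.374, -506.985, 231.294] pointing down, gripper open.
Joint ranges: [-2.94, 2.94], [-0.97, 2.17], [0.19, 2.56], [-1.23, 4.37], [0.02, 3.11], [-2.88, 2.88]. Speed limits (rad/s): [2.39, 2.39, 3.01, 3.14, 3.14, 3.14].

### API

Orientations are given as a unit quaternion [w, x, y, z].
In Python, from rig import sense, capture, get_calibration, finish_job gives the robot as it stands.
- The arm moves only by the tool jog_arm, never from a script. Its argument "increments" is a list of rows, each an object of numbers: "rx", "ry", "rz": the turn, a rotation vector about the tool's x, y, z in rad; "x", "y", "z": the shift along the tool's x, y, z in mm; "hand": the finger opening in mm, from 0 to 85.4. A call has 1 to 5 rows; each row shifts and turns the commanded pose from where the row before left it, along the tool's axes as they then stand; what a row does not reach is not made up. A row lasts 1/8 s, in which the tool goes at most 62.5 mm and 10.7 degrees, less where a joint would pass 70% of its speed; a pose out of reach is approached as far as the arm can. A call with a gripper value outside its range is refused whole. The fingers move at their own pace and stop on an object; "force" is the grip in N (left out, the last holds). Time passes only in rows, so rows that do not move let the fingers close. It gives the time, the measured TCP pose, the force and the opening at its end, in the units of the state.
- sense(): the state, without advancing time (a new reading comes with each control period).
- capture(name): name is "scene" or "side" or "wrist"; returns the picture (384x512x3 uint8, red, green, blue); there is no depth.
- get_calibration(name): a dict with "camera_matrix" (3x3 intrinsics, pixels), "R" (3x3) and "t" (3): a world point X has camera coordinates R X + t; the wrist camera has in their place "T_tool_cam" (4x4, takes a point from camera to tool coordinates, whose origin is the TCP and whose axes are the tool frame's). Camera axes: x right, y down, z forward; pixel columns grow to the right and rows downward; lengths in mm; the calibration is good to about 2 mm. A picture is of the moment at which its call begins: read the wrist's pose just before it. get_calibration takes no time and is no camera call.
- finish_job(): hands the job in, once; it reports no verdict.
The state is a dict: "time_s": time; "joints": joint angles; "dq": joint speeds; "tau": joint torques, N m; "eef_pos": TCP position; "ee_rot": TCP orientation; "force": force on the tool from outside, world axes, zero at the start; "wrist_torque": the same for the moment, N m; "grip_width": opening from 0.0 (shut) to 1.0 (fully open).
Only numpy, scipy, OpenCV 4.12 (cv2) and the standard library are available. Lean on these libraries where they do the work, as an engineer would, in place of code of your own. Each camera call takes 0.05 s, during which the arm holds its last target.

### The job

One or two of the three closed reed tins are full of reed plates and the rest are empty, and only their weight tells which. Stand every full tin upright inside the pine drawer with the tall front and every empty one upright inside the plain metal tray, flat on its floor. Set them down gently and leave the loose accordion parts on the table where they lie.

Things in the scene. Friction and masses are not known exactly. Their poses are not given: they have to be found in the camera images.
- tin_1_mid (a point): closed plain tinplate tin, a box 70 mm long (its x), 50 mm wide (its y), 55 mm high, upright; this point is its centre, 27.5 mm above its underside, z up. All three look alike. Full it weighs 340 to 580 g, empty 80 to 150 g; the contents may shift a few mm inside. Rigid: bears a firm grip (40 N) across its width
- tin_2_mid (a point): closed plain tinplate tin, a box 70 mm long (its x), 50 mm wide (its y), 55 mm high, upright; this point is its centre, 27.5 mm above its underside, z up. All three look alike. Full it weighs 340 to 580 g, empty 80 to 150 g; the contents may shift a few mm inside. Rigid: bears a firm grip (40 N) across its width
- tin_3_mid (a point): closed plain tinplate tin, a box 70 mm long (its x), 50 mm wide (its y), 55 mm high, upright; this point is its centre, 27.5 mm above its underside, z up. All three look alike. Full it weighs 340 to 580 g, empty 80 to 150 g; the contents may shift a few mm inside. Rigid: bears a firm grip (40 N) across its width
- tin_1: the tin whose centre is tin_1_mid; origin at the centre of its underside, same axes
- tin_2: the tin whose centre is tin_2_mid; origin at the centre of its underside, same axes
- tin_3: the tin whose centre is tin_3_mid; origin at the centre of its underside, same axes
- drawer: shallow pine drawer fixed on the table, open on top, left or right of the tins; one tall end, a worn front 60 mm high with a shut toggle catch, at its +x end (away from the robot). Inside 200 mm along its x by 130 mm along its y, floor 6 mm above the table, other walls 10 mm thick, 20 mm high above the table. Origin on the table under the middle of the inside, z up
- tray: plain low metal tray, fixed on the table, open on top, all four walls alike: 4 mm thick and 17 mm high above the table. Inside 200 mm along its x by 130 mm along its y, floor 3 mm above the table. Origin on the table under its centre, z up. It stands on the side of the tins opposite the drawer
- guard: bystander: red lacquered bellows corner guard, 45 x 45 mm, 15 mm high, origin under its centre
- coupler: bystander: chrome bass coupler slide, 75 x 16 mm, 11 mm high, long along its x, origin under its centre
- button_1: bystander: pearl-grey treble button, 17 mm across, 8.5 mm high, origin under its centre
- button_2: bystander: pearl-grey treble button, 17 mm across, 8.5 mm high, origin under its centre
- spring_hook: bystander: blued steel spring hook, about 75 x 24 mm, 4 mm thick, lying along its x, origin under the middle of its shank
Mind the look-alikes: they are no part of the job. What is shaped like the tin_2 but pink is not meant.

How it is judged (in metres and radians):
At the end, for the whole second after the job is handed in: Each full tin (over 2.2 N on the floor) stands in the drawer, each empty one in the tray: centre within 80 mm along x and 50 mm along y of the middle, underside within 5 mm of the floor, tilt under 0.12 rad, at rest (under 0.02 m/s) (((x of tin_1_mid in the frame of drawer between -0.08 and 0.08 m and y of tin_1_mid in the frame of drawer between -0.05 and 0.05 m and z of tin_1_mid in the frame of drawer between 0.0285 and 0.0385 m and contact force between tin_1 and drawer above 2.2 N) or (x of tin_1_mid in the frame of tray between -0.08 and 0.08 m and y of tin_1_mid in the frame of tray between -0.05 and 0.05 m and z of tin_1_mid in the frame of tray between 0.0255 and 0.0355 m and contact force between tin_1 and tray below 2.2 N)) and angle between each of tin_1_mid, tin_2_mid, tin_3_mid's own z axis and vertical below 0.12 rad and linear speed of each of tin_1, tin_2, tin_3 below 0.02 m/s and ((x of tin_2_mid in the frame of drawer between -0.08 and 0.08 m and y of tin_2_mid in the frame of drawer between -0.05 and 0.05 m and z of tin_2_mid in the frame of drawer between 0.0285 and 0.0385 m and contact force between tin_2 and drawer above 2.2 N) or (x of tin_2_mid in the frame of tray between -0.08 and 0.08 m and y of tin_2_mid in the frame of tray between -0.05 and 0.05 m and z of tin_2_mid in the frame of tray between 0.0255 and 0.0355 m and contact force between tin_2 and tray below 2.2 N)) and ((x of tin_3_mid in the frame of drawer between -0.08 and 0.08 m and y of tin_3_mid in the frame of drawer between -0.05 and 0.05 m and z of tin_3_mid in the frame of drawer between 0.0285 and 0.0385 m and contact force between tin_3 and drawer above 2.2 N) or (x of tin_3_mid in the frame of tray between -0.08 and 0.08 m and y of tin_3_mid in the frame of tray between -0.05 and 0.05 m and z of tin_3_mid in the frame of tray between 0.0255 and 0.0355 m and contact force between tin_3 and tray below 2.2 N))); the robot touches nothing.
It fails at once if a tin is dropped from more than about 20 mm, thrown or knocked away (over 0.6 m/s while the fingers do not hold it) ((contact force between tin_1 and the fingers below 0.1 N and linear speed of tin_1 above 0.6 m/s) or (contact force between tin_2 and the fingers below 0.1 N and linear speed of tin_2 above 0.6 m/s) or (contact force between tin_3 and the fingers below 0.1 N and linear speed of tin_3 above 0.6 m/s)).
It fails at once if a loose accordion part (guard, coupler slide, button, spring hook) is moved by more than 30 mm (distance of any of guard, coupler, button_1, button_2, spring_hook from where it was at the start of the episode above 0.03 m).
It also fails if it takes over 69 s, if anything falls off the work surface, if the arm or the gripper's body presses on something with over 40 N, if the wrist force passes 120 N, or if a joint passes its speed limit or range.

## Working session

There is one attempt and no reset: what is moved stays moved. The work goes in short steps, Python scripts to look and compute and a tool call to move; the robot and the scene stay as the last step left them, time stands still between calls to the robot, and variables do not carry over. Pictures are saved under pics/ and viewed, and the job is handed in when it is done.

Besides the shell and the picture viewer there is one more tool, called after "Emit:" in YAML: its name, and indented under it one key for each argument. jog_arm: Moves the arm, as the interface text tells. Its arguments: {"type":"object","properties":{"increments":{"type":"array","items":{"type":"object","properties":{"rx":{"type":"number"},"ry":{"type":"number"},"rz":{"type":"number"},"x":{"type":"number"},"y":{"type":"number"},"z":{"type":"number"},"hand":{"type":"number"}}}},"force":{"type":"number"}},"required":["increments"]}

```bash
ls; mkdir -p pics; python3 - <<'E'
from rig import *
import cv2
s=sense(); print(s)
for n in ("scene","side","wrist"):
    cv2.imwrite(f"pics/{n}0.png",cv2.cvtColor(capture(n),cv2.COLOR_RGB2BGR)); print(n,get_calibration(n))
E
```

```text
pics
{'time_s': 0.0, 'joints': array([-1.53138434e+00,  3.13444415e-01,  1.49842890e+00,  2.74599446e-05,
        1.33100028e+00, -2.23374518e-01]), 'dq': array([-4.89396939e-04, -3.52762431e-04,  9.81378085e-04,  9.96947495e-05,
        3.06240146e-04,  7.40249960e-04]), 'tau': array([ 1.36849835e-04, -4.12263322e+01, -2.59733874e+01, -2.13685817e-04,
        4.25562845e-03, -3.06574478e-06]), 'eef_pos': array([ 136.37821781, -506.7157189 ,  230.74101499]), 'ee_rot': array([ 0.09218955,  0.70106289,  0.09308975, -0.70096092]), 'force': array([-0.83745252,  0.22838254,  0.26961601]), 'wrist_torque': array([ 0.06686443,  0.0305228 , -0.01141007]), 'grip_width': 1.002218241285138}
scene {'camera_matrix': array([[367.60267073,   0.        , 258.65625279],
       [  0.        , 367.60267073, 192.17105497],
       [  0.        ,   0.        ,   1.        ]]), 'R': array([[-8.79813356e-01,  4.75319275e-01, -2.14217995e-04],
       [ 3.83953690e-01,  7.10430349e-01, -5.89803597e-01],
       [-2.80192831e-01, -5.18999332e-01, -8.07546699e-01]]), 't': array([ 452.71671443, -163.37065856, 1126
[... 232 characters left out ...]
.00095866],
       [-0.34982852,  0.44280398, -0.82555717],
       [ 0.5131061 , -0.64673618, -0.56431768]]), 't': array([410.93533173, 199.95456067, 689.09342527])}
wrist {'camera_matrix': array([[276.30445502,   0.        , 248.6764111 ],
       [  0.        , 276.30445502, 192.27976174],
       [  0.        ,   0.        ,   1.        ]]), 'T_tool_cam': array([[-5.39927192e-04, -3.02440753e-01,  9.53168033e-01,
        -1.42417526e+02],
       [ 9.99999730e-01, -6.38468917e-04,  3.63868714e-04,
        -1.37052592e+00],
       [ 4.98519434e-04,  9.53167972e-01,  3.02441016e-01,
        -7.74614239e+01],
       [ 0.00000000e+00,  0.00000000e+00,  0.00000000e+00,
         1.00000000e+00]])}
```

View pics/scene0.png

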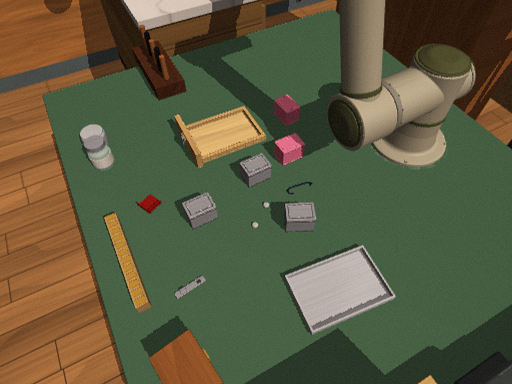

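View pics/side0.png

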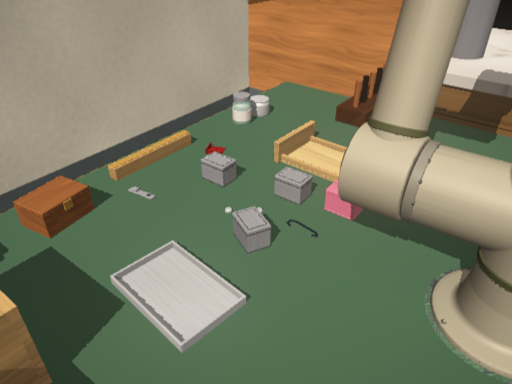

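View pics/wrist0.png

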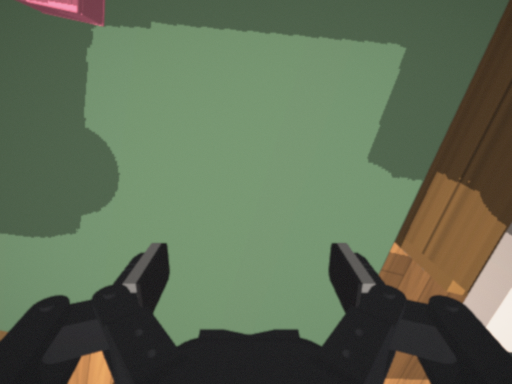

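The scene picture shows grey tins near (256,170), (201,210) and (300,216), the drawer at (220,135), the tray at (338,290), and pink look-alikes at (289,150) and (287,110). I'll zoom in to get the corners.

```bash
python3 - <<'E'
import cv2
a=cv2.imread("pics/scene0.png");b=cv2.imread("pics/side0.png")
cv2.imwrite("pics/z1.png",cv2.resize(a[130:240,170:330],None,fx=5,fy=5,interpolation=cv2.INTER_CUBIC))
cv2.imwrite("pics/z2.png",cv2.resize(b[140:260,190:340],None,fx=5,fy=5,interpolation=cv2.INTER_CUBIC))
cv2.imwrite("pics/z3.png",cv2.resize(a[95:175,165:275],None,fx=7,fy=7,interpolation=cv2.INTER_CUBIC))
cv2.imwrite("pics/z4.png",cv2.resize(a[235:340,275:405],None,fx=5,fy=5,interpolation=cv2.INTER_CUBIC))
E
```

```text
(no output)
```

View pics/z1.png

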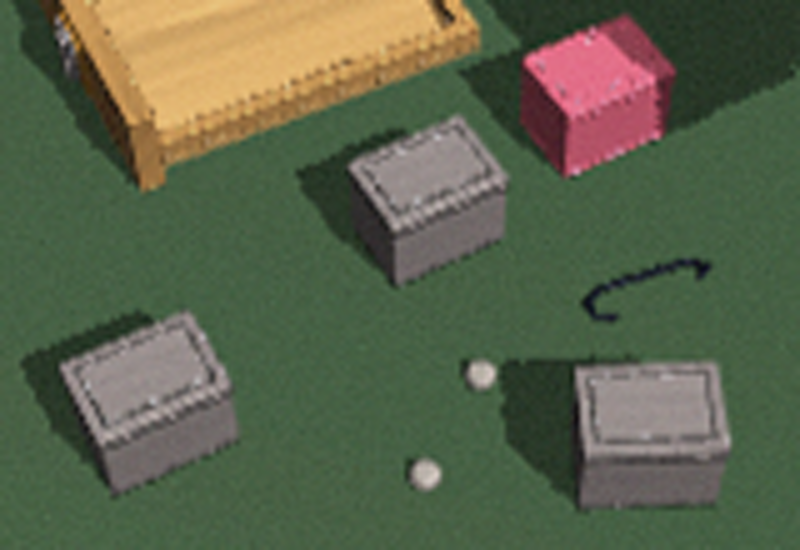

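View pics/z2.png

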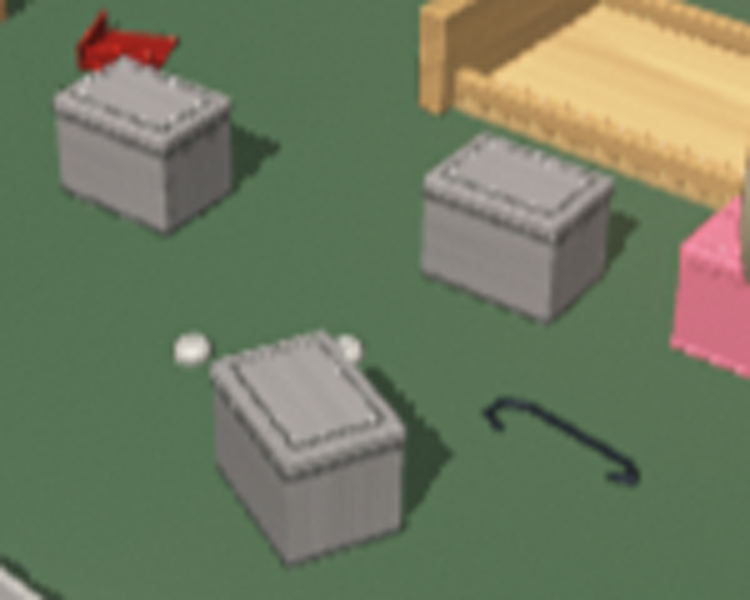

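View pics/z3.png

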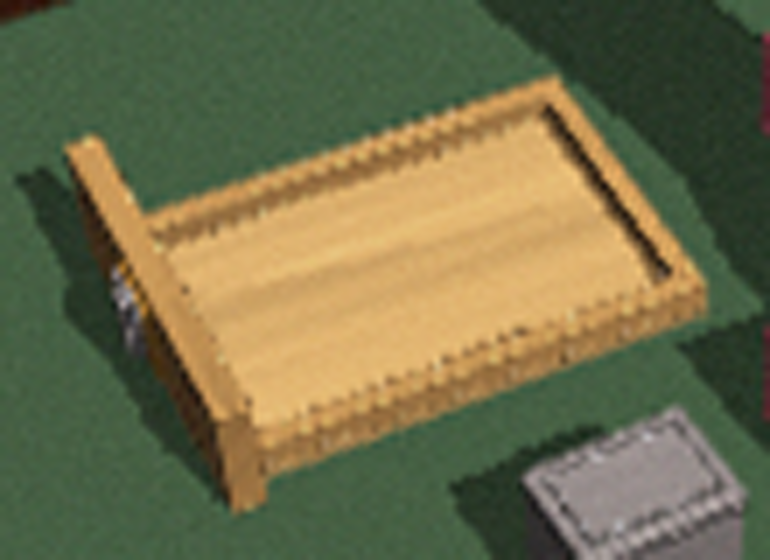

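View pics/z4.png

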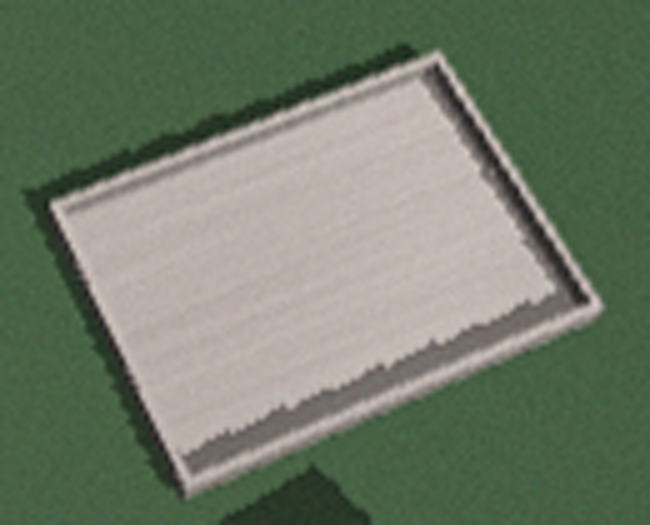

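```bash
cat > geo.py <<'E'
import numpy as np
from scipy.optimize import least_squares
from rig import get_calibration
C={n:get_calibration(n) for n in("scene","side")}
def proj(n,X):
    c=C[n]; p=(X@c["R"].T+c["t"])@c["camera_matrix"].T
    return p[:,:2]/p[:,2:]
def z(pts,ox,oy,f): return (np.array(pts,float)+.5)/f-.5+[ox,oy]
def world(X,p):
    c,s=np.cos(p[2]),np.sin(p[2]); X=np.array(X,float)
    return np.c_[X[:,0]*c-X[:,1]*s+p[0],X[:,0]*s+X[:,1]*c+p[1],X[:,2]]
E
cat > fit.py <<'E'
from geo import *
S=lambda p:z(p,170,130,5); D=lambda p:z(p,190,140,5)
tins={'A':(S([(350,165),(460,117),(508,180),(395,230)]),S([(398,285),(503,240)]),D([(425,182),(488,133),(613,182),(552,240)]),D([(422,272),(548,323),(605,275)])),
'B':(S([(62,367),(188,312),(235,385),(103,443)]),S([(117,493),(236,440)]),D([(55,100),(125,57),(232,98),(163,153)]),D([(60,188),(165,233),(232,180)])),
'C':(S([(577,368),(717,363),(730,445),(580,458)]),S([(582,508),(718,502)]),D([(212,368),(322,330),(405,428),(290,475)]),D([(218,462),(290,565),(402,525)]))}
cor=np.array([(a*35,b*25) for a in(1,-1) for b in(1,-1)],float)
def near(P,M): 
    d=P[None]-M[:,None]; i=np.argmin((d**2).sum(2),1); return d[np.arange(len(M)),i].ravel()
for k,(st,sb,dt,db) in tins.items():
    def r(p):
        T=world(np.c_[cor,np.full(4,55)],p);B=world(np.c_[cor,np.zeros(4)],p)
        return np.r_[near(proj('scene',T),st),near(proj('scene',B),sb),near(proj('side',T),dt),near(proj('side',B),db)]
    # init from scene top centre
    c=C['scene'];m=np.linalg.inv(c['camera_matrix'])@np.r_[st.mean(0),1];d=c['R'].T@m;o=-c['R'].T@c['t'];s=(55-o[2])/d[2];x0=o+s*d
    best=min((least_squares(r,[x0[0],x0[1],y],loss='soft_l1') for y in np.arange(-1.5,1.6,.25)),key=lambda q:q.cost)
    print(k,best.x.round(3),'rms',np.sqrt((best.fun**2).mean()).round(2),np.abs(best.fun).max().round(2), x0.round(1))
def fx(name,X,px):
    q=least_squares(lambda p:(proj('scene',world(X,p))-px).ravel(),[500,0,0])
    print(name,q.x.round(3),'res',np.abs(q.fun).reshape(-1,2).max(1).round(1))
fx('drawer',[(-110,75,20),(-110,-75,20),(-110,75,0),(-100,65,20),(-100,-65,20),(100,75,60),(100,-75,60)],z([(705,285),(560,78),(705,320),(670,272),(548,103),(255,408),(95,135)],165,95,7))
fx('tray',[(-104,-69,17),(-104,69,17),(104,-69,17),(104,69,17)],z([(437,52),(602,303),(50,205),(187,490)],275,235,5))
for nm,u in dict(guard=(150,204),coupler=(190,287),b1=(266,205),b2=(255,225),hook=(300,186)).items():
    c=C['scene'];d=c['R'].T@np.linalg.inv(c['camera_matrix'])@np.r_[u,1];o=-c['R'].T@c['t'];print(nm,(o+d*(5-o[2])/d[2]).round())
E
python3 fit.py
```

```text
A [ 4.755e+02 -8.925e+01  1.200e-02] rms 0.87 3.38 [477.1 -88.8  55. ]
B [662.708 -38.644   6.299] rms 0.96 3.39 [663.1 -37.9  55. ]
C [450.625  97.881   2.707] rms 1.01 3.74 [452.1  97.6  55. ]
drawer [ 4.90777e+02 -2.77841e+02 -1.50000e-02] res [0.4 0.9 0.3 0.9 0.7 2.8 3.2]
tray [ 4.64798e+02  2.89957e+02 -1.01000e-01] res [0.5 0.4 0.3 0.1]
guard [ 769. -137.    5.]
coupler [763. 128.   5.]
b1 [499.  12.   5.]
b2 [554.  53.   5.]
hook [386.   2.   5.]
```

```bash
cat > mv.py <<'E'
import sys,numpy as np
from scipy.spatial.transform import Rotation as Ro
from rig import sense
np.set_printoptions(suppress=True,precision=4)
def Rt(q): return Ro.from_quat([q[1],q[2],q[3],q[0]]).as_matrix()
def plan(x,y,zz,yaw):
    "yaw= tin yaw (its x axis); jaw axis must lie along tin y"
    s=sense();R=Rt(s["ee_rot"]);p=s["eef_pos"]
    best=None
    for k in(0,np.pi):
        ty=np.array([-np.sin(yaw+k),np.cos(yaw+k),0]);tx=np.array([0,0,-1.]);T=np.c_[tx,ty,np.cross(tx,ty)]
        rv=Ro.from_matrix(R.T@T).as_rotvec()
        d=T.T@(np.array([x,y,zz])-p)
        print("k",k>0,"rot",rv.round(3),"j6 now",s["joints"][5].round(3),"then shift(after turn)",d.round(1))
    print("pos",p.round(1),"tool y",R[:,1].round(3),"z",R[:,2].round(3),"grip",s["grip_width"]*85.4,"F",s["force"].round(2),"t",s["time_s"])
if __name__=="__main__": plan(*map(float,sys.argv[1:5]))
E
python3 mv.py 475.5 -89 170 0.012
```

```text
k False rot [-2.891 -0.001 -0.   ] j6 now -0.223 then shift(after turn) [ 60.9 413.7 344.1]
k True rot [ 0.251 -0.     0.001] j6 now -0.223 then shift(after turn) [  60.9 -413.7 -344.1]
pos [ 136.4 -506.8  230.9] tool y [ 0.26  -0.966 -0.001] z [-0.966 -0.26  -0.   ] grip 85.38376782703428 F [-0.14 -0.13 -0.18] t 0.15
```

Emit:
jog_arm:
  increments:
    - {"rx":0.126}
    - {"rx":0.125}
    - {"y":-41,"z":-34,"x":6}
    - {"y":-41,"z":-34,"x":6}
    - {"y":-41,"z":-34,"x":6}

```text
schema error: expected keys rx, ry, rz, x, y, z, hand
```

Emit:
jog_arm:
  increments:
    - {"y":-41,"z":-34,"x":6}
    - {"y":-41,"z":-34,"x":6}
    - {"y":-41,"z":-34,"x":6}
    - {"y":-41,"z":-34,"x":6}
    - {"y":-41,"z":-34,"x":6}

```text
schema error: expected keys rx, ry, rz, x, y, z, hand
```

Emit:
jog_arm:
  increments:
    - {"y":-41,"z":-34,"x":6}
    - {"y":-41,"z":-34,"x":6}
    - {}
    - {}

```text
schema error: expected keys rx, ry, rz, x, y, z, hand
```

```bash
python3 mv.py 475.5 -89 170 0.012; cat > look.py <<'E'
import sys,cv2,numpy as np,json
from rig import *
from mv import Rt
s=sense();im=capture("wrist");k=get_calibration("wrist")
n=sys.argv[1];cv2.imwrite(f"pics/{n}.png",cv2.cvtColor(im,cv2.COLOR_RGB2BGR))
T=np.eye(4);T[:3,:3]=Rt(s["ee_rot"]);T[:3,3]=s["eef_pos"];T=T@k["T_tool_cam"]
np.savez(f"pics/{n}.npz",T=T,K=k["camera_matrix"])
# overlay of estimated boxes
E
python3 look.py w1; python3 - <<'E'
import numpy as np,cv2
from geo import world
d=np.load("pics/w1.npz");T=np.linalg.inv(d["T"]);im=cv2.imread("pics/w1.png")
im=cv2.resize(im,None,fx=1.5,fy=1.5)
for p,c in(((475.5,-89.2,.012),(0,0,255)),((662.7,-38.6,.016),(0,255,0)),((450.6,97.9,-.434),(255,0,0))):
  for h in(0,55):
    X=world([(35,25,h),(35,-25,h),(-35,-25,h),(-35,25,h)],p);Y=X@T[:3,:3].T+T[:3,3];u=Y@d["K"].T
    if (Y[:,2]>10).all(): cv2.polylines(im,[((u[:,:2]/u[:,2:]+.5)*1.5).astype(int)],True,c,1)
cv2.imwrite("pics/w1o.png",im)
E
```

```text
k False rot [-2.891 -0.001 -0.   ] j6 now -0.223 then shift(after turn) [ 60.9 413.7 344.1]
k True rot [ 0.251 -0.     0.001] j6 now -0.223 then shift(after turn) [  60.9 -413.7 -344.1]
pos [ 136.4 -506.8  230.9] tool y [ 0.26  -0.966 -0.001] z [-0.966 -0.26  -0.   ] grip 85.38376782703428 F [-0.14 -0.13 -0.18] t 0.15
```

View pics/w1o.png

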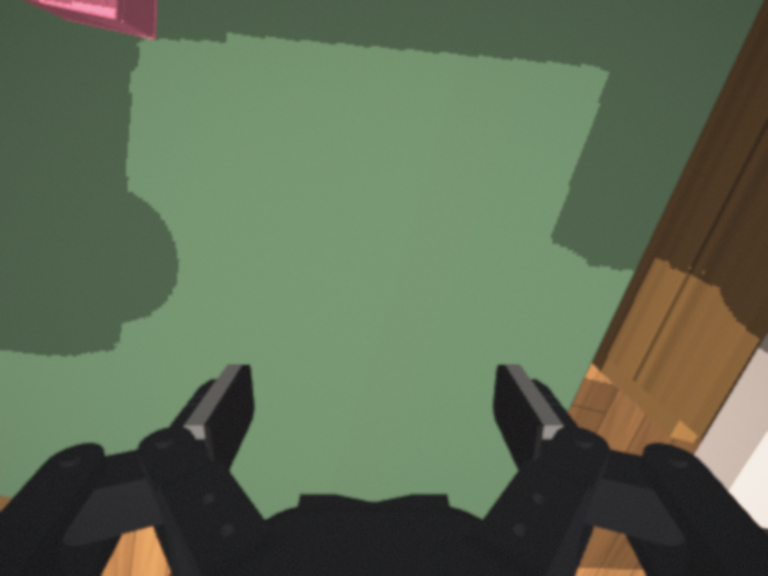

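The moves were refused because every row needs all its keys. Nothing moved.

Emit:
jog_arm:
  increments:
    - {"x":0,"y":0,"z":0,"rx":0.126,"ry":0,"rz":0,"hand":85}
    - {"x":0,"y":0,"z":0,"rx":0.125,"ry":0,"rz":0,"hand":85}
    - {"x":6,"y":-41,"z":-34,"rx":0,"ry":0,"rz":0,"hand":85}
    - {"x":6,"y":-41,"z":-34,"rx":0,"ry":0,"rz":0,"hand":85}
    - {"x":6,"y":-41,"z":-34,"rx":0,"ry":0,"rz":0,"hand":85}

```text
time_s: 0.82
eef_pos: [237.7, -381.4, 213.0]
ee_rot: [0.004, 0.707, 0.004, -0.707]
force: [1.2, -0.7, -0.8]
grip_width: 0.996
```

Emit:
jog_arm:
  increments:
    - {"x":6,"y":-41,"z":-34,"rx":0,"ry":0,"rz":0,"hand":85}
    - {"x":6,"y":-41,"z":-34,"rx":0,"ry":0,"rz":0,"hand":85}
    - {"x":6,"y":-41,"z":-34,"rx":0,"ry":0,"rz":0,"hand":85}
    - {"x":6,"y":-41,"z":-34,"rx":0,"ry":0,"rz":0,"hand":85}
    - {"x":6,"y":-41,"z":-34,"rx":0,"ry":0,"rz":0,"hand":85}

```text
time_s: 1.45
eef_pos: [405.4, -174.3, 183.2]
ee_rot: [0.004, 0.707, 0.004, -0.707]
force: [0.1, -1.3, 0.8]
grip_width: 0.998
```

Emit:
jog_arm:
  increments:
    - {"x":6,"y":-41,"z":-34,"rx":0,"ry":0,"rz":0,"hand":85}
    - {"x":0,"y":0,"z":0,"rx":0,"ry":0,"rz":0,"hand":85}
    - {"x":0,"y":0,"z":0,"rx":0,"ry":0,"rz":0,"hand":85}

```text
time_s: 1.82
eef_pos: [437.7, -134.7, 177.2]
ee_rot: [-0.004, -0.707, -0.004, 0.707]
force: [0.4, -0.1, -0.2]
grip_width: 0.997
```

```bash
python3 mv.py 475.5 -89 170 0.012; python3 look.py w2; cat > ov.py <<'E'
import numpy as np,cv2,sys
from geo import world
n=sys.argv[1]
d=np.load(f"pics/{n}.npz");T=np.linalg.inv(d["T"]);im=cv2.imread(f"pics/{n}.png")
im=cv2.resize(im,None,fx=1.5,fy=1.5)
for p,c in(((475.5,-89.2,.012),(0,0,255)),((662.7,-38.6,.016),(0,255,0)),((450.6,97.9,-.434),(255,0,0))):
  for h in(0,55):
    X=world([(35,25,h),(35,-25,h),(-35,-25,h),(-35,25,h)],p);Y=X@T[:3,:3].T+T[:3,3];u=Y@d["K"].T
    if (Y[:,2]>10).all(): cv2.polylines(im,[((u[:,:2]/u[:,2:]+.5)*1.5).astype(int)],True,c,1)
for p,w,l,hh in(((490.8,-277.8,-.015),65,100,(6,20)),((464.8,290,-.101),65,100,(3,17))):
  for h in hh:
    X=world([(l,w,h),(l,-w,h),(-l,-w,h),(-l,w,h)],p);Y=X@T[:3,:3].T+T[:3,3];u=Y@d["K"].T
    if (Y[:,2]>10).all(): cv2.polylines(im,[((u[:,:2]/u[:,2:]+.5)*1.5).astype(int)],True,(255,255,0),1)
cv2.imwrite(f"pics/{n}o.png",im)
E
python3 ov.py w2
```

```text
k False rot [-3.142  0.     0.001] j6 now 1.004 then shift(after turn) [ 7.2 45.2 38.3]
k True rot [ 0.  0. -0.] j6 now 1.004 then shift(after turn) [  7.2 -45.2 -38.3]
pos [ 437.7 -134.7  177.2] tool y [ 0.012 -1.     0.   ] z [-1.    -0.012  0.   ] grip 85.10552437878734 F [ 0.41 -0.12 -0.17] t 1.825
```

View pics/w2o.png

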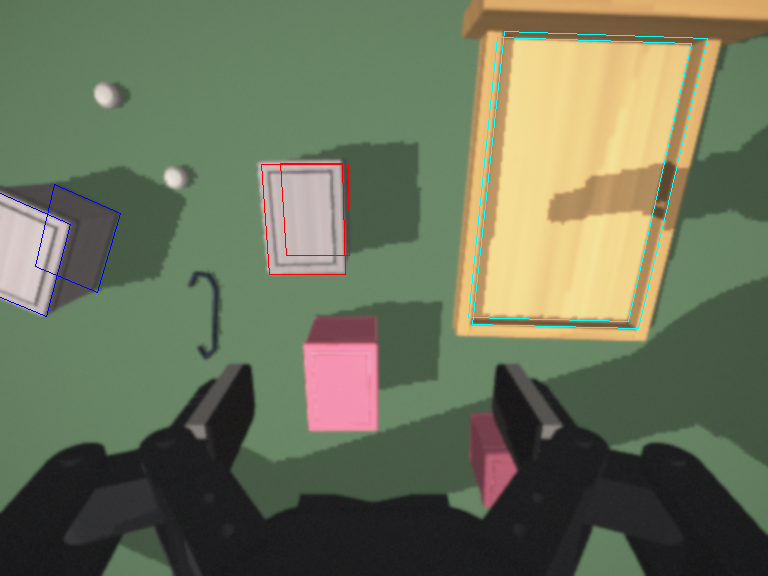

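The overlay matches tin A (red, top face 262-347 x 163-274) and the drawer to about 2 mm. Next I'll grasp tin A.

Emit:
jog_arm:
  increments:
    - {"x":0,"y":-45,"z":-38,"rx":0,"ry":0,"rz":0,"hand":85}
    - {"x":45,"y":0,"z":0,"rx":0,"ry":0,"rz":0,"hand":85}
    - {"x":45,"y":0,"z":0,"rx":0,"ry":0,"rz":0,"hand":85}
    - {"x":40,"y":0,"z":0,"rx":0,"ry":0,"rz":0,"hand":85}
    - {"x":0,"y":0,"z":0,"rx":0,"ry":0,"rz":0,"hand":85}

```text
time_s: 2.5
eef_pos: [473.8, -89.5, 45.8]
ee_rot: [-0.003, -0.706, -0.004, 0.709]
force: [-1.4, -0.5, 1.2]
grip_width: 0.997
```

Emit:
jog_arm:
  increments:
    - {"x":20,"y":0,"z":0,"rx":0,"ry":0,"rz":0,"hand":85}
    - {"x":19,"y":0,"z":0,"rx":0,"ry":0,"rz":0,"hand":85}
    - {"x":0,"y":0,"z":0,"rx":0,"ry":0,"rz":0,"hand":85}

```text
time_s: 2.88
eef_pos: [475.6, -89.7, 9.2]
ee_rot: [0.004, 0.707, 0.004, -0.707]
force: [-0.8, 0.8, 0.2]
grip_width: 0.992
```

```bash
python3 mv.py 475.5 -89 8 0.012
```

```text
k False rot [ 3.14 -0.    0.  ] j6 now 1.131 then shift(after turn) [ 1.2  0.7 -0.1]
k True rot [-0.001 -0.    -0.   ] j6 now 1.131 then shift(after turn) [ 1.2 -0.7  0.1]
pos [475.6 -89.7   9.2] tool y [ 0.011 -1.     0.   ] z [-1.    -0.011 -0.   ] grip 84.74527506251982 F [-0.76  0.79  0.19] t 2.875
```

Closing the jaws.

Emit:
jog_arm:
  increments:
    - {"x":0,"y":0,"z":0,"rx":0,"ry":0,"rz":0,"hand":55}
    - {"x":0,"y":0,"z":0,"rx":0,"ry":0,"rz":0,"hand":52}
    - {"x":0,"y":0,"z":0,"rx":0,"ry":0,"rz":0,"hand":45}
    - {"x":0,"y":0,"z":0,"rx":0,"ry":0,"rz":0,"hand":45}
    - {"x":0,"y":0,"z":0,"rx":0,"ry":0,"rz":0,"hand":45}
  force: 35

```text
time_s: 3.5
eef_pos: [476.0, -89.4, 9.5]
ee_rot: [0.005, 0.708, 0.004, -0.707]
force: [-2.3, -1.4, 7.1]
grip_width: 0.58
```

Emit:
jog_arm:
  increments:
    - {"x":0,"y":0,"z":0,"rx":0,"ry":0,"rz":0,"hand":45}
    - {"x":0,"y":0,"z":0,"rx":0,"ry":0,"rz":0,"hand":45}
    - {"x":0,"y":0,"z":0,"rx":0,"ry":0,"rz":0,"hand":45}

```text
time_s: 3.88
eef_pos: [476.1, -89.3, 9.5]
ee_rot: [0.005, 0.708, 0.004, -0.707]
force: [-3.2, -0.4, 7.8]
grip_width: 0.583
```

Emit:
jog_arm:
  increments:
    - {"x":-10,"y":0,"z":0,"rx":0,"ry":0,"rz":0,"hand":45}
    - {"x":-25,"y":0,"z":0,"rx":0,"ry":0,"rz":0,"hand":45}
    - {"x":-35,"y":0,"z":0,"rx":0,"ry":0,"rz":0,"hand":45}
    - {"x":-30,"y":0,"z":0,"rx":0,"ry":0,"rz":0,"hand":45}
    - {"x":0,"y":0,"z":0,"rx":0,"ry":0,"rz":0,"hand":45}

```text
time_s: 4.5
eef_pos: [476.2, -89.2, 110.0]
ee_rot: [0.005, 0.708, 0.004, -0.706]
force: [-1.1, 0.4, -5.4]
grip_width: 0.581
```

Emit:
jog_arm:
  increments:
    - {"x":0,"y":0,"z":0,"rx":0,"ry":0,"rz":0,"hand":45}
    - {"x":0,"y":0,"z":0,"rx":0,"ry":0,"rz":0,"hand":45}
    - {"x":0,"y":0,"z":0,"rx":0,"ry":0,"rz":0,"hand":45}

```text
time_s: 4.88
eef_pos: [475.1, -88.8, 107.5]
ee_rot: [-0.004, -0.707, -0.004, 0.708]
force: [-0.5, 0.2, -4.6]
grip_width: 0.58
```

Emit:
jog_arm:
  increments:
    - {"x":0,"y":0,"z":0,"rx":0,"ry":0,"rz":0,"hand":45}

```text
time_s: 5.0
eef_pos: [475.3, -88.9, 107.9]
ee_rot: [-0.004, -0.707, -0.004, 0.707]
force: [0.1, 0.5, -4.2]
grip_width: 0.583
```

Emit:
jog_arm:
  increments:
    - {"x":0,"y":0,"z":0,"rx":0,"ry":0,"rz":0,"hand":45}

```text
time_s: 5.12
eef_pos: [475.4, -88.9, 108.2]
ee_rot: [-0.004, -0.707, -0.004, 0.707]
force: [-0.5, 0.4, -4.7]
grip_width: 0.584
```

```bash
python3 - <<'E'
from rig import *
for i in range(6):
    s=sense(); print(s["force"].round(2),s["wrist_torque"].round(3),s["tau"].round(2),s["time_s"]); capture("wrist")
E
python3 mv.py 536 -277 60 -0.015
```

```text
[-0.53  0.38 -4.65] [-0.021  0.034 -0.025] [-1.000e-02 -4.129e+01 -2.300e+01  0.000e+00  0.000e+00 -0.000e+00] 5.125
[ 0.25 -0.58 -4.95] [-0.013  0.046 -0.027] [ -0.   -41.3  -23.01   0.    -0.     0.  ] 5.175
[ 0.09 -0.27 -4.51] [-0.054 -0.028  0.034] [ -0.   -41.32 -23.02   0.    -0.    -0.  ] 5.225
[-0.11  0.77 -4.42] [ 0.037 -0.003 -0.003] [ -0.   -41.33 -23.03   0.    -0.     0.  ] 5.275
[ 0.53 -0.35 -5.32] [ 0.006 -0.007 -0.014] [ -0.   -41.34 -23.03   0.    -0.     0.  ] 5.325
[ 0.01  0.27 -5.08] [ 0.015  0.047 -0.05 ] [ -0.   -41.35 -23.03   0.    -0.    -0.  ] 5.375
k False rot [-3.115 -0.    -0.   ] j6 now 1.131 then shift(after turn) [  48.3 -187.1   63.4]
k True rot [ 0.027 -0.     0.   ] j6 now 1.131 then shift(after turn) [ 48.3 187.1 -63.4]
pos [475.5 -89.  108.3] tool y [ 0.012 -1.    -0.   ] z [-1.    -0.012 -0.   ] grip 49.87869538152928 F [ 0.37 -0.05 -4.43] t 5.425
```

Tin A pulls about 4.7 N, so it is full. It goes in the drawer, toward the far end.

Emit:
jog_arm:
  increments:
    - {"x":0,"y":20,"z":-6,"rx":0.027,"ry":0,"rz":0,"hand":45}
    - {"x":0,"y":42,"z":-14,"rx":0,"ry":0,"rz":0,"hand":45}
    - {"x":0,"y":45,"z":-16,"rx":0,"ry":0,"rz":0,"hand":45}
    - {"x":0,"y":45,"z":-15,"rx":0,"ry":0,"rz":0,"hand":45}
    - {"x":0,"y":36,"z":-11,"rx":0,"ry":0,"rz":0,"hand":45}

```text
time_s: 6.05
eef_pos: [535.4, -280.7, 108.0]
ee_rot: [-0.006, 0.707, -0.006, -0.707]
force: [1.0, 1.6, -4.0]
grip_width: 0.582
```

Emit:
jog_arm:
  increments:
    - {"x":0,"y":0,"z":0,"rx":0,"ry":0,"rz":0,"hand":45}
    - {"x":25,"y":0,"z":0,"rx":0,"ry":0,"rz":0,"hand":45}
    - {"x":30,"y":0,"z":0,"rx":0,"ry":0,"rz":0,"hand":45}
    - {"x":20,"y":0,"z":0,"rx":0,"ry":0,"rz":0,"hand":45}
    - {"x":0,"y":0,"z":0,"rx":0,"ry":0,"rz":0,"hand":45}

```text
time_s: 6.68
eef_pos: [534.3, -277.1, 31.9]
ee_rot: [0.006, -0.706, 0.005, 0.708]
force: [-0.3, 0.6, -4.6]
grip_width: 0.583
```

```bash
python3 mv.py 536 -277 15.5 -0.015; python3 - <<'E'
from rig import *
import cv2
a=cv2.cvtColor(capture("scene"),cv2.COLOR_RGB2BGR)
cv2.imwrite("pics/s1.png",cv2.resize(a[80:230,150:350],None,fx=4,fy=4,interpolation=cv2.INTER_CUBIC))
E
```

```text
k False rot [ 3.141  0.003 -0.004] j6 now 0.913 then shift(after turn) [16.4  0.1  1.7]
k True rot [-0.     0.003  0.002] j6 now 0.913 then shift(after turn) [16.4 -0.1 -1.7]
pos [ 534.3 -277.1   31.9] tool y [-0.015 -1.    -0.002] z [-1.     0.015  0.003] grip 49.80966622766388 F [-0.26  0.61 -4.6 ] t 6.675
```

View pics/s1.png

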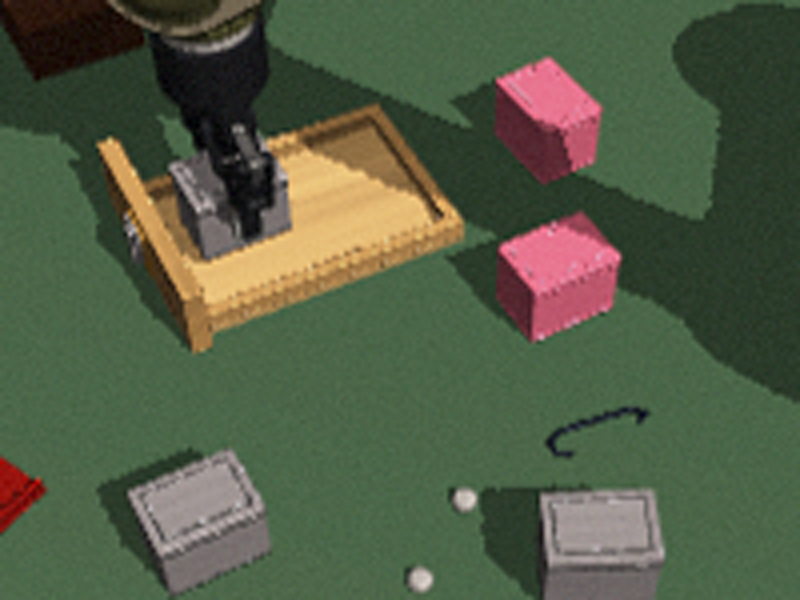

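The tin is inside the drawer walls at about (235,205) in the zoomed picture. I'll lower it the last 16 mm slowly.

Emit:
jog_arm:
  increments:
    - {"x":7,"y":0,"z":0,"rx":0,"ry":0,"rz":0,"hand":45}
    - {"x":5,"y":0,"z":0,"rx":0,"ry":0,"rz":0,"hand":45}
    - {"x":3,"y":0,"z":0,"rx":0,"ry":0,"rz":0,"hand":45}
    - {"x":0,"y":0,"z":0,"rx":0,"ry":0,"rz":0,"hand":45}
    - {"x":0,"y":0,"z":0,"rx":0,"ry":0,"rz":0,"hand":45}

```text
time_s: 7.35
eef_pos: [535.2, -277.8, 18.5]
ee_rot: [-0.005, 0.707, -0.005, -0.707]
force: [0.2, -0.2, -5.3]
grip_width: 0.586
```

Emit:
jog_arm:
  increments:
    - {"x":1.5,"y":0,"z":0,"rx":0,"ry":0,"rz":0,"hand":45}
    - {"x":0,"y":0,"z":0,"rx":0,"ry":0,"rz":0,"hand":45}

```text
time_s: 7.6
eef_pos: [535.1, -277.7, 16.7]
ee_rot: [0.005, -0.707, 0.005, 0.707]
force: [-0.8, -0.3, -4.8]
grip_width: 0.58
```

Emit:
jog_arm:
  increments:
    - {"x":1.5,"y":0,"z":0,"rx":0,"ry":0,"rz":0,"hand":45}
    - {"x":0,"y":0,"z":0,"rx":0,"ry":0,"rz":0,"hand":45}
    - {"x":0,"y":0,"z":0,"rx":0,"ry":0,"rz":0,"hand":45}

```text
time_s: 7.98
eef_pos: [535.2, -277.8, 15.6]
ee_rot: [-0.005, 0.707, -0.005, -0.707]
force: [-2.8, 0.6, 0.3]
grip_width: 0.582
```

Emit:
jog_arm:
  increments:
    - {"x":0,"y":0,"z":0,"rx":0,"ry":0,"rz":0,"hand":53}
    - {"x":0,"y":0,"z":0,"rx":0,"ry":0,"rz":0,"hand":60}
    - {"x":0,"y":0,"z":0,"rx":0,"ry":0,"rz":0,"hand":68}
    - {"x":-15,"y":0,"z":0,"rx":0,"ry":0,"rz":0,"hand":68}
    - {"x":-30,"y":0,"z":0,"rx":0,"ry":0,"rz":0,"hand":68}

```text
time_s: 8.6
eef_pos: [534.8, -277.5, 60.9]
ee_rot: [0.006, -0.707, 0.005, 0.707]
force: [0.8, -0.0, -0.0]
grip_width: 0.797
```

Emit:
jog_arm:
  increments:
    - {"x":-40,"y":0,"z":0,"rx":0,"ry":0,"rz":0,"hand":85}
    - {"x":-40,"y":0,"z":0,"rx":0,"ry":0,"rz":0,"hand":85}
    - {"x":0,"y":0,"z":0,"rx":0,"ry":0,"rz":0,"hand":85}
    - {"x":0,"y":0,"z":0,"rx":0,"ry":0,"rz":0,"hand":85}

```text
time_s: 9.1
eef_pos: [534.9, -277.5, 140.3]
ee_rot: [0.005, -0.707, 0.005, 0.707]
force: [-0.2, 0.9, -1.1]
grip_width: 0.998
```

```bash
python3 mv.py 662.7 -38.6 140 0.016;python3 look.py w3; python3 ov.py w3
```

```text
k False rot [ 3.11  0.   -0.  ] j6 now 0.913 then shift(after turn) [  0.3 236.9 131.6]
k True rot [-0.031  0.     0.   ] j6 now 0.913 then shift(after turn) [   0.3 -236.9 -131.6]
pos [ 534.9 -277.5  140.3] tool y [-0.015 -1.    -0.   ] z [-1.     0.015  0.   ] grip 85.20182220290678 F [-0.24  0.9  -1.14] t 9.1
```

View pics/w3o.png

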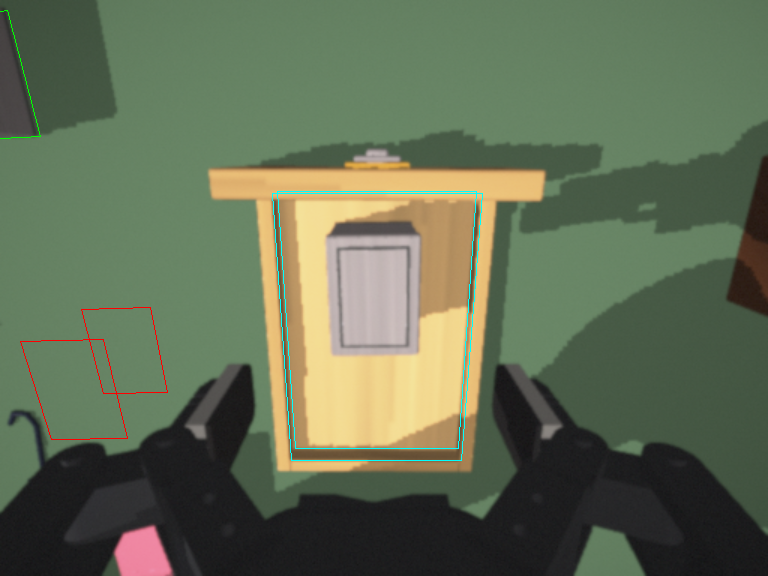

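Tin A stands upright in the drawer at (373,292). Next is tin B.

Emit:
jog_arm:
  increments:
    - {"x":0,"y":-40,"z":-22,"rx":-0.031,"ry":0,"rz":0,"hand":85}
    - {"x":0,"y":-50,"z":-28,"rx":0,"ry":0,"rz":0,"hand":85}
    - {"x":0,"y":-50,"z":-28,"rx":0,"ry":0,"rz":0,"hand":85}
    - {"x":0,"y":-50,"z":-28,"rx":0,"ry":0,"rz":0,"hand":85}
    - {"x":0,"y":-46,"z":-25,"rx":0,"ry":0,"rz":0,"hand":85}

```text
time_s: 9.78
eef_pos: [663.9, -38.4, 139.1]
ee_rot: [-0.006, -0.706, -0.006, 0.708]
force: [0.4, -0.5, -0.5]
grip_width: 0.996
```

Emit:
jog_arm:
  increments:
    - {"x":0,"y":0,"z":0,"rx":0,"ry":0,"rz":0,"hand":85}
    - {"x":0,"y":0,"z":0,"rx":0,"ry":0,"rz":0,"hand":85}

```text
time_s: 10.02
eef_pos: [663.1, -40.7, 139.3]
ee_rot: [-0.006, -0.706, -0.006, 0.708]
force: [0.6, 0.2, 0.0]
grip_width: 0.995
```

```bash
python3 mv.py 662.7 -38.6 140 0.016;python3 look.py w4; python3 ov.py w4
```

```text
k False rot [ 3.141  0.    -0.003] j6 now 1.318 then shift(after turn) [-0.7  2.1 -0.4]
k True rot [-0.     0.002  0.   ] j6 now 1.318 then shift(after turn) [-0.7 -2.1  0.4]
pos [663.1 -40.7 139.3] tool y [ 0.016 -1.    -0.   ] z [-1.    -0.016  0.002] grip 84.94496375530115 F [0.57 0.21 0.03] t 10.025
```

View pics/w4o.png

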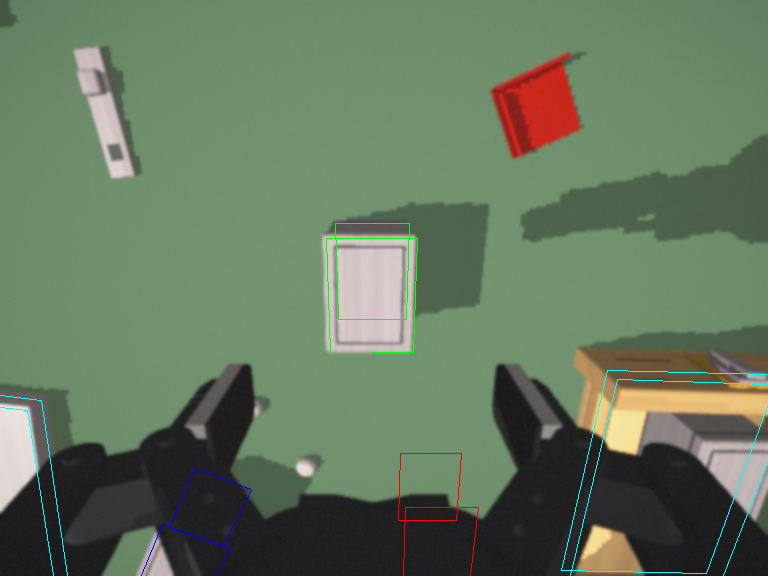

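Emit:
jog_arm:
  increments:
    - {"x":40,"y":-3,"z":0,"rx":0,"ry":0,"rz":0,"hand":85}
    - {"x":45,"y":0,"z":0,"rx":0,"ry":0,"rz":0,"hand":85}
    - {"x":25,"y":0,"z":0,"rx":0,"ry":0,"rz":0,"hand":85}
    - {"x":20,"y":0,"z":0,"rx":0,"ry":0,"rz":0,"hand":85}
    - {"x":0,"y":0,"z":0,"rx":0,"ry":0,"rz":0,"hand":85}

```text
time_s: 10.7
eef_pos: [662.8, -38.0, 9.2]
ee_rot: [-0.005, -0.706, -0.005, 0.708]
force: [0.1, 0.5, -0.2]
grip_width: 0.995
```

Emit:
jog_arm:
  increments:
    - {"x":0,"y":0,"z":0,"rx":0,"ry":0,"rz":0,"hand":85}

```text
time_s: 10.82
eef_pos: [664.2, -37.8, 11.6]
ee_rot: [0.006, 0.708, 0.005, -0.706]
force: [0.6, 0.1, 0.2]
grip_width: 0.993
```

Emit:
jog_arm:
  increments:
    - {"x":1.5,"y":0,"z":0,"rx":0,"ry":0,"rz":0,"hand":55}
    - {"x":0,"y":0,"z":0,"rx":0,"ry":0,"rz":0,"hand":52}
    - {"x":0,"y":0,"z":0,"rx":0,"ry":0,"rz":0,"hand":45}
    - {"x":0,"y":0,"z":0,"rx":0,"ry":0,"rz":0,"hand":45}
    - {"x":0,"y":0,"z":0,"rx":0,"ry":0,"rz":0,"hand":45}
  force: 35

```text
time_s: 11.45
eef_pos: [663.9, -37.6, 9.5]
ee_rot: [0.006, 0.707, 0.005, -0.707]
force: [-0.6, -1.5, 5.2]
grip_width: 0.585
```

Emit:
jog_arm:
  increments:
    - {"x":0,"y":0,"z":0,"rx":0,"ry":0,"rz":0,"hand":45}
    - {"x":0,"y":0,"z":0,"rx":0,"ry":0,"rz":0,"hand":45}
    - {"x":0,"y":0,"z":0,"rx":0,"ry":0,"rz":0,"hand":45}

```text
time_s: 11.82
eef_pos: [664.0, -37.6, 9.5]
ee_rot: [0.006, 0.707, 0.005, -0.707]
force: [-0.7, -1.5, 5.0]
grip_width: 0.579
```

Emit:
jog_arm:
  increments:
    - {"x":-10,"y":0,"z":0,"rx":0,"ry":0,"rz":0,"hand":45}
    - {"x":-25,"y":0,"z":0,"rx":0,"ry":0,"rz":0,"hand":45}
    - {"x":-35,"y":0,"z":0,"rx":0,"ry":0,"rz":0,"hand":45}
    - {"x":-30,"y":0,"z":0,"rx":0,"ry":0,"rz":0,"hand":45}
    - {"x":0,"y":0,"z":0,"rx":0,"ry":0,"rz":0,"hand":45}

```text
time_s: 12.45
eef_pos: [664.3, -37.3, 110.5]
ee_rot: [0.006, 0.708, 0.005, -0.706]
force: [-0.7, 0.6, -6.7]
grip_width: 0.581
```

Emit:
jog_arm:
  increments:
    - {"x":0,"y":0,"z":0,"rx":0,"ry":0,"rz":0,"hand":45}
    - {"x":0,"y":0,"z":0,"rx":0,"ry":0,"rz":0,"hand":45}
    - {"x":0,"y":0,"z":0,"rx":0,"ry":0,"rz":0,"hand":45}

```text
time_s: 12.82
eef_pos: [663.2, -37.3, 107.7]
ee_rot: [-0.005, -0.706, -0.006, 0.708]
force: [0.6, -0.2, -6.6]
grip_width: 0.584
```

```bash
python3 - <<'E'
from rig import *
for i in range(6):
    s=sense(); print(s["force"].round(2),s["wrist_torque"].round(3),s["time_s"]); capture("wrist")
E
python3 mv.py 446 -277 60 -0.015; python3 mv.py 510 285 60 -.101
```

```text
[ 0.59 -0.16 -6.61] [-0.019 -0.018  0.01 ] 12.825
[ 0.59  0.26 -5.73] [ 0.02  -0.009 -0.04 ] 12.875
[ 0.14  0.51 -5.55] [-0.004  0.009 -0.007] 12.925
[-0.31 -0.43 -5.55] [ 0.025 -0.014  0.006] 12.975
[ 0.16 -0.78 -5.21] [-0.023 -0.018  0.002] 13.025
[ 0.05 -0.05 -6.02] [-0.001  0.018  0.018] 13.075
k False rot [-3.111 -0.     0.   ] j6 now 1.323 then shift(after turn) [  48.7 -242.9 -213.9]
k True rot [0.031 0.    0.   ] j6 now 1.323 then shift(after turn) [ 48.7 242.9 213.9]
pos [663.6 -37.4 108.7] tool y [ 0.016 -1.    -0.   ] z [-1.    -0.016  0.   ] grip 49.900934492304145 F [-0.32 -0.06 -4.95] t 13.125
k False rot [-3.025 -0.     0.   ] j6 now 1.323 then shift(after turn) [  48.7  305.2 -185.3]
k True rot [0.117 0.    0.   ] j6 now 1.323 then shift(after turn) [  48.7 -305.2  185.3]
pos [663.6 -37.4 108.7] tool y [ 0.016 -1.    -0.   ] z [-1.    -0.016  0.   ] grip 49.900934492304145 F [-0.32 -0.06 -4.95] t 13.125
```

Tin B pulls about 5.6 N, so it is full too. It goes in the near half of the drawer.

Emit:
jog_arm:
  increments:
    - {"x":0,"y":20,"z":17,"rx":0.031,"ry":0,"rz":0,"hand":45}
    - {"x":0,"y":35,"z":31,"rx":0,"ry":0,"rz":0,"hand":45}
    - {"x":0,"y":40,"z":35,"rx":0,"ry":0,"rz":0,"hand":45}
    - {"x":0,"y":40,"z":35,"rx":0,"ry":0,"rz":0,"hand":45}
    - {"x":0,"y":40,"z":35,"rx":0,"ry":0,"rz":0,"hand":45}

```text
time_s: 13.75
eef_pos: [507.5, -211.7, 109.1]
ee_rot: [-0.005, 0.707, -0.006, -0.707]
force: [0.7, -0.0, -5.3]
grip_width: 0.578
```

Emit:
jog_arm:
  increments:
    - {"x":0,"y":38,"z":34,"rx":0,"ry":0,"rz":0,"hand":45}
    - {"x":0,"y":30,"z":27,"rx":0,"ry":0,"rz":0,"hand":45}
    - {"x":0,"y":0,"z":0,"rx":0,"ry":0,"rz":0,"hand":45}
    - {"x":0,"y":0,"z":0,"rx":0,"ry":0,"rz":0,"hand":45}

```text
time_s: 14.25
eef_pos: [446.8, -277.5, 109.0]
ee_rot: [-0.005, 0.707, -0.005, -0.707]
force: [-0.5, -0.6, -5.1]
grip_width: 0.579
```

```bash
python3 mv.py 446 -277 32 -.015
```

```text
k False rot [ 3.141 -0.     0.001] j6 now 0.807 then shift(after turn) [77.   0.5 -0.8]
k True rot [-0.    -0.001 -0.   ] j6 now 0.807 then shift(after turn) [77.  -0.5  0.8]
pos [ 446.8 -277.5  109. ] tool y [-0.015 -1.     0.   ] z [-1.     0.015 -0.001] grip 49.469622295884186 F [-0.47 -0.6  -5.06] t 14.25
```

Emit:
jog_arm:
  increments:
    - {"x":25,"y":0,"z":1,"rx":0,"ry":0,"rz":0,"hand":45}
    - {"x":30,"y":0,"z":0,"rx":0,"ry":0,"rz":0,"hand":45}
    - {"x":22,"y":0,"z":0,"rx":0,"ry":0,"rz":0,"hand":45}
    - {"x":8,"y":0,"z":0,"rx":0,"ry":0,"rz":0,"hand":45}
    - {"x":4,"y":0,"z":0,"rx":0,"ry":0,"rz":0,"hand":45}

```text
time_s: 14.88
eef_pos: [446.1, -277.4, 20.0]
ee_rot: [-0.005, 0.707, -0.005, -0.707]
force: [-0.7, -0.2, -5.8]
grip_width: 0.584
```

Emit:
jog_arm:
  increments:
    - {"x":0,"y":0,"z":0,"rx":0,"ry":0,"rz":0,"hand":45}
    - {"x":0,"y":0,"z":0,"rx":0,"ry":0,"rz":0,"hand":45}
    - {"x":2,"y":0,"z":0,"rx":0,"ry":0,"rz":0,"hand":45}
    - {"x":0,"y":0,"z":0,"rx":0,"ry":0,"rz":0,"hand":45}

```text
time_s: 15.38
eef_pos: [445.5, -277.6, 17.8]
ee_rot: [0.005, -0.707, 0.005, 0.707]
force: [0.3, 0.1, -5.7]
grip_width: 0.58
```

Emit:
jog_arm:
  increments:
    - {"x":1.5,"y":0,"z":0,"rx":0,"ry":0,"rz":0,"hand":45}
    - {"x":1.5,"y":0,"z":0,"rx":0,"ry":0,"rz":0,"hand":45}
    - {"x":0,"y":0,"z":0,"rx":0,"ry":0,"rz":0,"hand":45}
    - {"x":0,"y":0,"z":0,"rx":0,"ry":0,"rz":0,"hand":45}

```text
time_s: 15.88
eef_pos: [445.6, -277.6, 15.4]
ee_rot: [-0.005, 0.707, -0.005, -0.707]
force: [-4.2, 3.9, 6.1]
grip_width: 0.584
```

Contact with the drawer floor, so I'll release and go to tin C.

Emit:
jog_arm:
  increments:
    - {"x":0,"y":0,"z":0,"rx":0,"ry":0,"rz":0,"hand":53}
    - {"x":0,"y":0,"z":0,"rx":0,"ry":0,"rz":0,"hand":60}
    - {"x":0,"y":0,"z":0,"rx":0,"ry":0,"rz":0,"hand":68}
    - {"x":-15,"y":0,"z":0,"rx":0,"ry":0,"rz":0,"hand":68}
    - {"x":-30,"y":0,"z":0,"rx":0,"ry":0,"rz":0,"hand":68}

```text
time_s: 16.5
eef_pos: [445.2, -277.3, 60.4]
ee_rot: [0.006, -0.707, 0.005, 0.707]
force: [-0.7, -0.6, -0.6]
grip_width: 0.801
```

Emit:
jog_arm:
  increments:
    - {"x":-40,"y":0,"z":0,"rx":0,"ry":0,"rz":0,"hand":85}
    - {"x":-40,"y":0,"z":0,"rx":0,"ry":0,"rz":0,"hand":85}
    - {"x":0,"y":0,"z":0,"rx":0,"ry":0,"rz":0,"hand":85}
    - {"x":0,"y":0,"z":0,"rx":0,"ry":0,"rz":0,"hand":85}

```text
time_s: 17.0
eef_pos: [445.3, -277.3, 139.7]
ee_rot: [0.005, -0.707, 0.005, 0.707]
force: [0.4, -0.4, -0.8]
grip_width: 0.995
```

```bash
python3 mv.py 450.6 97.9 140 -0.434;python3 look.py w5; python3 ov.py w5
```

```text
k False rot [-2.723 -0.     0.001] j6 now 0.805 then shift(after turn) [  -0.3  342.7 -153. ]
k True rot [0.419 0.    0.   ] j6 now 0.805 then shift(after turn) [  -0.3 -342.7  153. ]
pos [ 445.3 -277.3  139.7] tool y [-0.015 -1.    -0.   ] z [-1.     0.015  0.   ] grip 85.00953890443243 F [ 0.43 -0.44 -0.84] t 17.0
```

View pics/w5o.png

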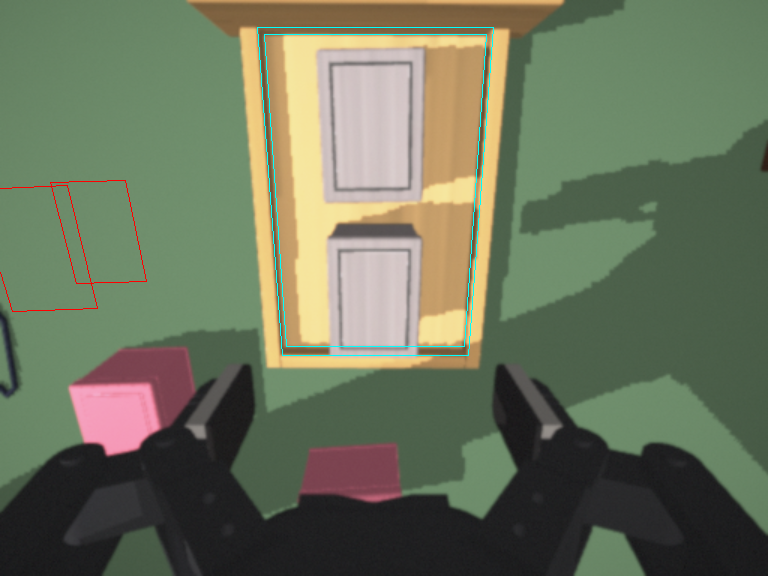

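Both tins stand in the drawer, at (371,125) and (374,295). Moving to C.

Emit:
jog_arm:
  increments:
    - {"x":0,"y":0,"z":0,"rx":0.14,"ry":0,"rz":0,"hand":85}
    - {"x":0,"y":0,"z":0,"rx":0.14,"ry":0,"rz":0,"hand":85}
    - {"x":0,"y":0,"z":0,"rx":0.139,"ry":0,"rz":0,"hand":85}
    - {"x":0,"y":-43,"z":19,"rx":0,"ry":0,"rz":0,"hand":85}
    - {"x":0,"y":-50,"z":22,"rx":0,"ry":0,"rz":0,"hand":85}

```text
time_s: 17.68
eef_pos: [446.8, -174.9, 138.6]
ee_rot: [0.153, -0.69, 0.153, 0.691]
force: [0.8, 0.2, -0.3]
grip_width: 0.998
```

Emit:
jog_arm:
  increments:
    - {"x":0,"y":-50,"z":22,"rx":0,"ry":0,"rz":0,"hand":85}
    - {"x":0,"y":-50,"z":23,"rx":0,"ry":0,"rz":0,"hand":85}
    - {"x":0,"y":-50,"z":23,"rx":0,"ry":0,"rz":0,"hand":85}
    - {"x":0,"y":-50,"z":22,"rx":0,"ry":0,"rz":0,"hand":85}
    - {"x":0,"y":-50,"z":22,"rx":0,"ry":0,"rz":0,"hand":85}

```text
time_s: 18.3
eef_pos: [450.4, 99.7, 139.0]
ee_rot: [0.152, -0.69, 0.152, 0.691]
force: [0.2, 0.2, 0.1]
grip_width: 0.997
```

Emit:
jog_arm:
  increments:
    - {"x":0,"y":0,"z":0,"rx":0,"ry":0,"rz":0,"hand":85}
    - {"x":0,"y":0,"z":0,"rx":0,"ry":0,"rz":0,"hand":85}

```text
time_s: 18.55
eef_pos: [450.7, 97.7, 139.1]
ee_rot: [0.152, -0.69, 0.152, 0.691]
force: [-0.8, -0.1, -0.7]
grip_width: 0.999
```

```bash
python3 mv.py 450.6 97.9 140 -0.434;python3 look.py w6; python3 ov.py w6
```

```text
k False rot [-3.141  0.001  0.002] j6 now 1.963 then shift(after turn) [-0.9  0.1 -0.2]
k True rot [ 0.     0.001 -0.001] j6 now 1.963 then shift(after turn) [-0.9 -0.1  0.2]
pos [450.7  97.7 139.1] tool y [-0.42  -0.907  0.001] z [-0.907  0.42   0.001] grip 85.35237586083235 F [-0.79 -0.09 -0.75] t 18.55
```

View pics/w6o.png

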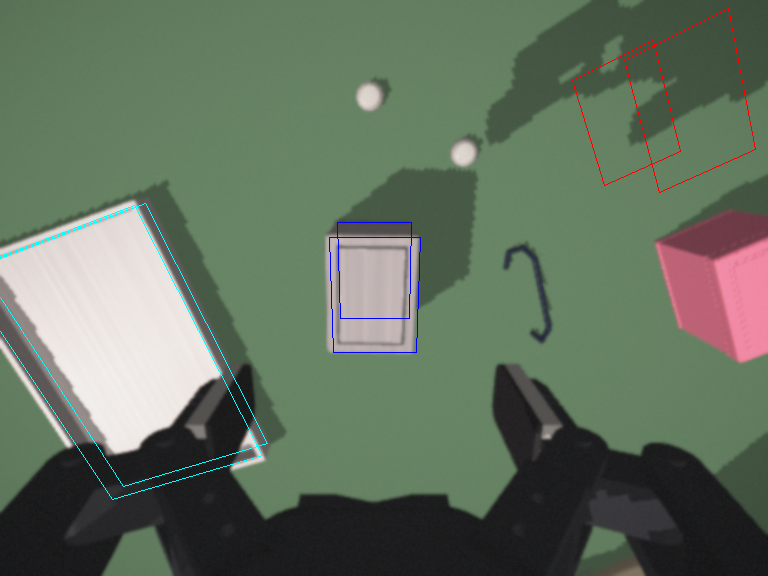

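Emit:
jog_arm:
  increments:
    - {"x":40,"y":-1,"z":0,"rx":0,"ry":0,"rz":0,"hand":80}
    - {"x":45,"y":0,"z":0,"rx":0,"ry":0,"rz":0,"hand":80}
    - {"x":25,"y":0,"z":0,"rx":0,"ry":0,"rz":0,"hand":80}
    - {"x":20,"y":0,"z":0,"rx":0,"ry":0,"rz":0,"hand":80}
    - {"x":0,"y":0,"z":0,"rx":0,"ry":0,"rz":0,"hand":80}

```text
time_s: 19.23
eef_pos: [450.7, 97.8, 8.8]
ee_rot: [0.153, -0.689, 0.153, 0.691]
force: [0.2, 0.5, 0.2]
grip_width: 0.936
```

Emit:
jog_arm:
  increments:
    - {"x":0,"y":0,"z":0,"rx":0,"ry":0,"rz":0,"hand":80}

```text
time_s: 19.35
eef_pos: [451.9, 98.2, 10.5]
ee_rot: [-0.153, 0.691, -0.153, -0.69]
force: [-0.3, 1.1, -0.2]
grip_width: 0.931
```

Emit:
jog_arm:
  increments:
    - {"x":0,"y":0,"z":0,"rx":0,"ry":0,"rz":0,"hand":55}
    - {"x":0,"y":0,"z":0,"rx":0,"ry":0,"rz":0,"hand":52}
    - {"x":0,"y":0,"z":0,"rx":0,"ry":0,"rz":0,"hand":45}
    - {"x":0,"y":0,"z":0,"rx":0,"ry":0,"rz":0,"hand":45}
    - {"x":0,"y":0,"z":0,"rx":0,"ry":0,"rz":0,"hand":45}
  force: 35

```text
time_s: 19.98
eef_pos: [451.8, 98.8, 10.4]
ee_rot: [-0.152, 0.691, -0.152, -0.69]
force: [-2.2, -1.1, 6.5]
grip_width: 0.582
```

Emit:
jog_arm:
  increments:
    - {"x":0,"y":0,"z":0,"rx":0,"ry":0,"rz":0,"hand":45}
    - {"x":0,"y":0,"z":0,"rx":0,"ry":0,"rz":0,"hand":45}
    - {"x":0,"y":0,"z":0,"rx":0,"ry":0,"rz":0,"hand":45}

```text
time_s: 20.35
eef_pos: [451.8, 98.8, 10.4]
ee_rot: [-0.152, 0.691, -0.152, -0.69]
force: [-1.5, -0.1, 6.4]
grip_width: 0.586
```

Emit:
jog_arm:
  increments:
    - {"x":-10,"y":0,"z":0,"rx":0,"ry":0,"rz":0,"hand":45}
    - {"x":-25,"y":0,"z":0,"rx":0,"ry":0,"rz":0,"hand":45}
    - {"x":-35,"y":0,"z":0,"rx":0,"ry":0,"rz":0,"hand":45}
    - {"x":-30,"y":0,"z":0,"rx":0,"ry":0,"rz":0,"hand":45}
    - {"x":0,"y":0,"z":0,"rx":0,"ry":0,"rz":0,"hand":45}

```text
time_s: 20.98
eef_pos: [452.4, 98.9, 111.9]
ee_rot: [-0.153, 0.692, -0.152, -0.689]
force: [0.4, -0.3, -1.2]
grip_width: 0.584
```

Emit:
jog_arm:
  increments:
    - {"x":0,"y":0,"z":0,"rx":0,"ry":0,"rz":0,"hand":45}
    - {"x":0,"y":0,"z":0,"rx":0,"ry":0,"rz":0,"hand":45}
    - {"x":0,"y":0,"z":0,"rx":0,"ry":0,"rz":0,"hand":45}

```text
time_s: 21.35
eef_pos: [451.1, 98.8, 109.2]
ee_rot: [0.152, -0.69, 0.152, 0.691]
force: [-0.1, -0.2, -0.3]
grip_width: 0.584
```

```bash
python3 - <<'E'
from rig import *
for i in range(6):
    s=sense(); print(s["force"].round(2),s["wrist_torque"].round(3),s["time_s"]); capture("wrist")
E
python3 mv.py 465 290 60 -.101
```

```text
[-0.08 -0.25 -0.28] [-0.046 -0.002  0.023] 21.35
[ 0.63  0.4  -1.18] [-0.001 -0.026 -0.015] 21.4
[ 0.47  0.5  -1.44] [0.017 0.006 0.061] 21.45
[-0.14 -0.5  -0.94] [ 0.02  -0.007 -0.003] 21.5
[-1.52  0.14 -0.66] [ 0.023  0.022 -0.008] 21.55
[ 0.47 -0.1  -0.73] [-0.012 -0.003 -0.07 ] 21.6
k False rot [ 2.808 -0.    -0.   ] j6 now 1.966 then shift(after turn) [ 49.7 191.5  -5.8]
k True rot [-0.333  0.    -0.   ] j6 now 1.966 then shift(after turn) [  49.7 -191.5    5.8]
pos [451.4  98.9 109.7] tool y [-0.421 -0.907  0.   ] z [-0.907  0.421  0.   ] grip 49.853954167599035 F [ 0.67  0.17 -1.24] t 21.65
```

Tin C pulls about 0.9 N, so it is empty. It goes in the middle of the tray.

Emit:
jog_arm:
  increments:
    - {"x":0,"y":0,"z":0,"rx":-0.11,"ry":0,"rz":0,"hand":45}
    - {"x":0,"y":0,"z":0,"rx":-0.11,"ry":0,"rz":0,"hand":45}
    - {"x":0,"y":0,"z":0,"rx":-0.113,"ry":0,"rz":0,"hand":45}
    - {"x":0,"y":-30,"z":1,"rx":0,"ry":0,"rz":0,"hand":45}
    - {"x":0,"y":-45,"z":1,"rx":0,"ry":0,"rz":0,"hand":45}

```text
time_s: 22.28
eef_pos: [457.3, 174.0, 109.9]
ee_rot: [-0.036, 0.706, -0.037, -0.706]
force: [0.7, -0.0, -0.8]
grip_width: 0.581
```

Emit:
jog_arm:
  increments:
    - {"x":0,"y":-45,"z":2,"rx":0,"ry":0,"rz":0,"hand":45}
    - {"x":0,"y":-45,"z":1,"rx":0,"ry":0,"rz":0,"hand":45}
    - {"x":0,"y":-26,"z":1,"rx":0,"ry":0,"rz":0,"hand":45}
    - {"x":0,"y":0,"z":0,"rx":0,"ry":0,"rz":0,"hand":45}
    - {"x":0,"y":0,"z":0,"rx":0,"ry":0,"rz":0,"hand":45}

```text
time_s: 22.9
eef_pos: [464.7, 288.8, 109.6]
ee_rot: [0.036, -0.706, 0.036, 0.706]
force: [-0.4, 0.4, -1.8]
grip_width: 0.585
```

```bash
python3 mv.py 465 290 30 -.101;python3 look.py w7; python3 ov.py w7
```

```text
k False rot [ 3.141 -0.001 -0.001] j6 now 2.014 then shift(after turn) [79.6  1.2  0.2]
k True rot [-0.  0. -0.] j6 now 2.014 then shift(after turn) [79.6 -1.2 -0.2]
pos [464.7 288.8 109.6] tool y [-0.101 -0.995  0.   ] z [-0.995  0.101  0.   ] grip 49.93921832201696 F [-0.39  0.36 -1.78] t 22.9
```

View pics/w7o.png

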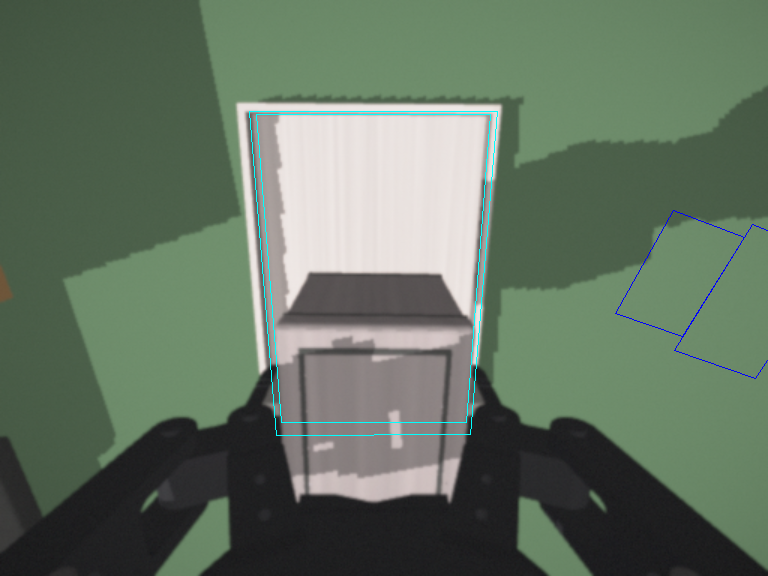

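Emit:
jog_arm:
  increments:
    - {"x":25,"y":0,"z":0,"rx":0,"ry":0,"rz":0,"hand":45}
    - {"x":30,"y":0,"z":0,"rx":0,"ry":0,"rz":0,"hand":45}
    - {"x":22,"y":0,"z":0,"rx":0,"ry":0,"rz":0,"hand":45}
    - {"x":10,"y":0,"z":0,"rx":0,"ry":0,"rz":0,"hand":45}
    - {"x":4,"y":0,"z":0,"rx":0,"ry":0,"rz":0,"hand":45}

```text
time_s: 23.58
eef_pos: [465.0, 289.1, 18.8]
ee_rot: [-0.036, 0.706, -0.036, -0.706]
force: [0.2, -0.1, -0.9]
grip_width: 0.581
```

Emit:
jog_arm:
  increments:
    - {"x":0,"y":0,"z":0,"rx":0,"ry":0,"rz":0,"hand":45}
    - {"x":0,"y":0,"z":0,"rx":0,"ry":0,"rz":0,"hand":45}
    - {"x":2,"y":0,"z":0,"rx":0,"ry":0,"rz":0,"hand":45}
    - {"x":0,"y":0,"z":0,"rx":0,"ry":0,"rz":0,"hand":45}

```text
time_s: 24.08
eef_pos: [464.7, 289.5, 16.8]
ee_rot: [-0.036, 0.706, -0.036, -0.706]
force: [-1.1, -0.3, -1.1]
grip_width: 0.582
```

Emit:
jog_arm:
  increments:
    - {"x":2,"y":0,"z":0,"rx":0,"ry":0,"rz":0,"hand":45}
    - {"x":1.5,"y":0,"z":0,"rx":0,"ry":0,"rz":0,"hand":45}
    - {"x":0,"y":0,"z":0,"rx":0,"ry":0,"rz":0,"hand":45}
    - {"x":0,"y":0,"z":0,"rx":0,"ry":0,"rz":0,"hand":45}

```text
time_s: 24.58
eef_pos: [464.8, 289.5, 13.5]
ee_rot: [-0.036, 0.706, -0.036, -0.706]
force: [-2.6, -0.9, 4.0]
grip_width: 0.58
```

Emit:
jog_arm:
  increments:
    - {"x":0,"y":0,"z":0,"rx":0,"ry":0,"rz":0,"hand":53}
    - {"x":0,"y":0,"z":0,"rx":0,"ry":0,"rz":0,"hand":60}
    - {"x":0,"y":0,"z":0,"rx":0,"ry":0,"rz":0,"hand":68}
    - {"x":-15,"y":0,"z":0,"rx":0,"ry":0,"rz":0,"hand":68}
    - {"x":-30,"y":0,"z":0,"rx":0,"ry":0,"rz":0,"hand":68}

```text
time_s: 25.2
eef_pos: [464.4, 289.3, 58.9]
ee_rot: [0.036, -0.706, 0.036, 0.707]
force: [-0.6, -0.5, 0.6]
grip_width: 0.797
```

Emit:
jog_arm:
  increments:
    - {"x":-40,"y":0,"z":0,"rx":0,"ry":0,"rz":0,"hand":85}
    - {"x":-40,"y":0,"z":0,"rx":0,"ry":0,"rz":0,"hand":85}
    - {"x":0,"y":0,"z":0,"rx":0,"ry":0,"rz":0,"hand":85}
    - {"x":0,"y":0,"z":0,"rx":0,"ry":0,"rz":0,"hand":85}

```text
time_s: 25.7
eef_pos: [464.4, 289.4, 138.1]
ee_rot: [0.036, -0.706, 0.036, 0.706]
force: [-0.4, 0.6, -0.5]
grip_width: 0.997
```

```bash
python3 mv.py 465 290 150 -.101;python3 look.py w8; python3 ov.py w8; python3 - <<'E'
from rig import *
import cv2
a=cv2.cvtColor(capture("scene"),cv2.COLOR_RGB2BGR)
cv2.imwrite("pics/s2.png",cv2.resize(a,None,fx=1.5,fy=1.5))
E
```

```text
k False rot [ 3.141 -0.    -0.001] j6 now 2.015 then shift(after turn) [-11.9   0.7   0.5]
k True rot [-0.  0. -0.] j6 now 2.015 then shift(after turn) [-11.9  -0.7  -0.5]
pos [464.4 289.4 138.1] tool y [-0.101 -0.995  0.   ] z [-0.995  0.101  0.   ] grip 85.14879576966601 F [-0.35  0.62 -0.46] t 25.7
```

View pics/w8o.png

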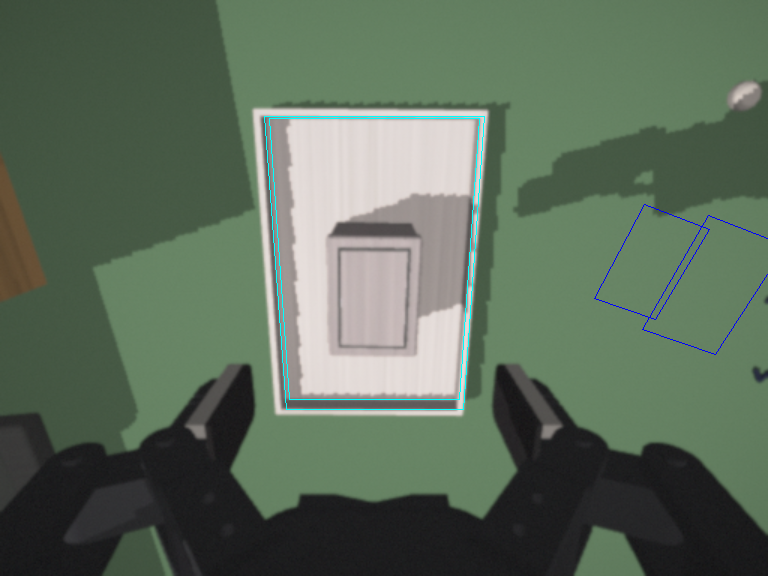

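View pics/s2.png

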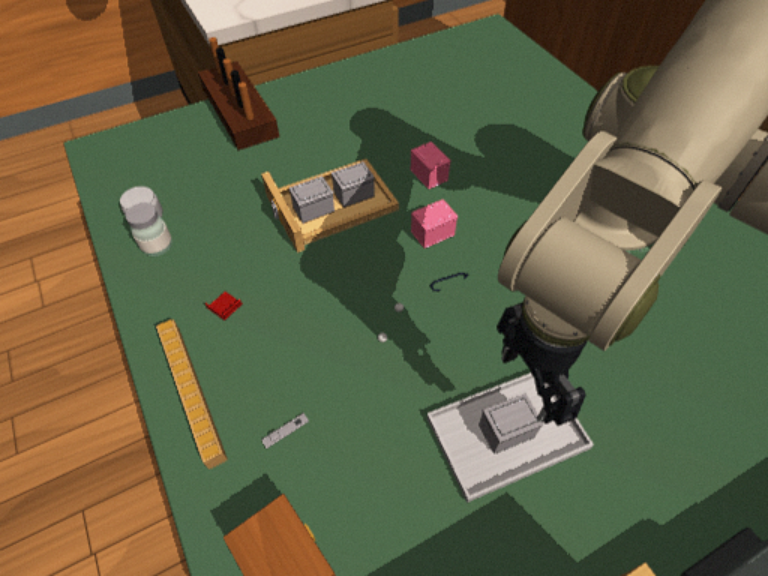

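The tray tin stands upright at (373,295) in the wrist view, both drawer tins are upright, and the loose parts are where they started. Handing in.

```bash
python3 -c "
from rig import *
print(finish_job())"
```

```text
the job is handed in; nothing more can be done
None
```

The job is handed in, with about 26 s on the clock before hand-in (limit 69 s); no verdict was reported.

I lifted each tin to weigh it:

| Tin, by where it stood | Pull when lifted | Result | Placed |
|---|---|---|---|
| Nearest the drawer | about 4.7 N | full | drawer, far half |
| Farthest from the robot | about 5.6 N | full | drawer, near half |
| Nearest the tray | about 0.9 N | empty | middle of the tray |

- **Placing:** I lowered each tin until the force reading showed floor contact, then released it. The tool heights at contact matched the 6 mm and 3 mm floors.
- **Last pictures:** All three tins are upright and well inside the walls. The loose parts and the pink look-alikes look unmoved (both buttons at the same pixels as at the start), and the gripper is clear at about 138 mm.
- **Disagreements:** The drawer-front corners were off by about 3 pixels in the first fit. One wrist view put the tray a few mm off. Neither matters against the 50 and 80 mm tolerances, and later close views lined up.

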